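Close a plaster mould and hold it shut

TASK

Someone left a wooden modelling stick lying across the plaster mould bed on the pottery bench: first lay the stick in the shallow wooden tray, flat on its floor and wholly inside, and let go of it. Then take the mould cover by its grip rib, lower it gently onto the bed's two dowels, thick dowel into the wide hole, until the faces meet all round, and press it down with about 15 N. Finish while still gripping the rib and pressing the two halves together; leave the other things on the bench where they are.

Things in the scene. Friction and masses are not known exactly. Their poses are not given: they have to be found in the camera images.
- bed_face (a point): Centre of the level upper face of the mould bed, 42 mm above the bench; x and y along its long and short sides, z up. Two brass dowels stand 22 mm up from it: a thick one, 20 mm in diameter, at x = +42, y = +30 mm, and a thin one, 12 mm, at x = -42, y = -30 mm; straight for 10 mm, then tapering to 55 % of that width at the tip.
- closed_mid (a point): The point, fixed to the bed and 36 mm above bed_face, where cover_mid lies when the mould is fully closed; axes as bed_face (the cover's axes then point the same way).
- cover_mid (a point): Middle of the loose mould cover, 36 mm above its underside and 4 mm above its slab's top; z up, x along its long side. On the slab stands a central grip rib, 70 mm long (x), 36 mm wide (y), 40 mm tall, its top 72 mm above the underside. Right through the slab go a wide dowel hole, 23 mm, at x = +42, y = +30 mm, and a narrow one, 15 mm, at x = -42, y = -30 mm.
- stick_mid (a point): Centre of the wooden modelling stick, 152 mm long (x), 14 mm wide (y), 12 mm thick (z) over its middle 100 mm, with thinner ends; 30 g. It starts lying flat across the bed's face, over the cavity, between the dowels.
- cover: Mould cover, white plaster, 0.55 kg +/- 20 %, starting face down on the bench: slab 120 (x) by 100 (y) by 32 mm, with two prongs at its +x end out to x = 76 mm. It closes only one way round, prongs over the bed's prongs. Origin: centre of the slab's underside, 36 mm below cover_mid.
- stick: The whole modelling stick; its origin lies 6 mm below stick_mid.
- bed: Mould bed, a white plaster block fixed to the bench, 120 (x) by 100 (y) by 42 mm, a round cavity 56 mm wide and 20 mm deep in its face; at its +x end two prongs reach out to x = 76 mm with a 32 mm pouring gap between them. Origin: centre of its underside, 42 mm below bed_face.
- tray: Shallow open wooden tray fixed to the bench, 130 mm (x) by 220 mm (y), 26 mm high, walls and floor 5 mm thick; origin at the centre of its underside, z up. It and the cover may stand on either side of the bed.
- half: Bystander: a smaller square plaster mould half, 90 mm square, 36 mm high; origin at the centre of its underside. Not part of this mould.
- jar: Bystander: small glass jar with a lid, 56 mm across, 55 mm high; origin at the centre of its underside.
- bowl: Bystander: dark glazed bowl, 96 mm across, 55 mm high; origin at the centre of its underside.
- beaker: Bystander: clay beaker, 60 mm across, 75 mm high; origin at the centre of its underside.
- puck: Bystander: flat wooden disc, 52 mm across, 16 mm thick; origin at the centre of its underside.
Mind the look-alikes: they are no part of the job. Leave any purple look-alike of the bed alone.

How it is judged:
On the way, in this order (a step that is already met when the one before it is completed fails the run):
1. the stick lies flat in the tray, released (x of stick_mid in the frame of tray between -0.058 and 0.058 m and y of stick_mid in the frame of tray between -0.103 and 0.103 m and z of stick_mid in the frame of tray below 0.016 m and angle between stick_mid's own x axis and vertical between 1.45 and 1.69 rad and contact force between the fingers and stick below 0.05 N), for 0.2 s.
2. the cover sits fully home on the bed's dowels (horizontal distance between cover_mid and closed_mid below 0.0035 m and z of cover_mid in the frame of closed_mid between -0.003 and 0.0025 m and angle between the x axis of cover_mid and the x axis of closed_mid, either way round below 0.07 rad and angle between the z axis of cover_mid and the z axis of closed_mid, either way round below 0.03 rad), for 0.2 s.
At the end, for the whole second after the job is handed in: Stick at rest flat on the tray floor (tilt under 0.12 rad), released; cover closed on the dowels (3.5 mm sideways, 2.5 mm in height, 0.07 rad yaw, 0.03 rad tilt), its rib gripped between the fingers, pressing on the bed with more than 10 N, weight included (all of step 1 and all of step 2 and contact force between cover and bed above 10 N and contact force between the fingers and cover above 3 N and z of the grasp point in the frame of cover_mid below 0.05 m and x of the grasp point in the frame of cover_mid between -0.045 and 0.045 m and y of the grasp point in the frame of cover_mid between -0.02 and 0.02 m and linear speed of cover below 0.01 m/s and linear speed of stick below 0.02 m/s); the arm keeps its last pose, push and grip.
It fails at once if the cover strikes or presses the bed harder than 70 N (contact force between cover and bed above 70 N).
It fails at once if a bystander is moved by more than 30 mm (distance of any of half, jar, bowl, beaker, puck from where it was at the start of the episode above 0.03 m).
It also fails if it takes over 72 s, if anything falls off the work surface, if the arm or the gripper's body presses on something with over 40 N, if the wrist force passes 120 N, or if a joint passes its speed limit or range.

ROBOT

A 7-joint arm with a two-finger parallel gripper is mounted at the origin on the work surface. World frame = base frame: x ahead of the robot, y to its left, z up, the work surface at z = 0. Lengths are in m, angles in rad, forces in N, time in s.
With the tool pointing down it reaches from about 0.35 to 0.9 m from the base axis. Payload 19.9 kg.
Tool frame: the origin (TCP) lies at the very end of the fingers, on their centre line; the grasp point (between the pads) lies 19 mm behind it (arm.grip_point_offset is the distance from the TCP to the grasp point, in m); y points along the fingers, x is the direction in which the jaws open and shut, and the axes are right-handed (so a half turn about y gives the same grasp; the last joint's range is limited). The gripper opens to 85 mm and grips with 20 to 120 N. Pads are 22 mm wide; open, the fingers measure 114 mm over their backs; the gripper's body (76 mm by 85 mm) begins 54 mm behind the grasp point. The pads swing forward as they close: fully open they stand 13 mm farther back than shut.
Start: joints at [1.069, 0.417, -0.01, 1.614, 0.005, 1.111, -0.053], TCP at [0.278, -0.56, 0.231] pointing down, gripper open.
Joint ranges: [-2.81, 2.81], [-0.39, 2.02], [-1.27, 1.25], [0.06, 2.57], [-1.19, 4.33], [0.19, 2], [-2.82, 2.82]. Speed limits (rad/s): [1.89, 1.89, 2.39, 2.39, 3.01, 3.01, 3.01].

INTERFACE

Orientations are given as a rotation vector (axis times angle).
In Python, from plant import arm gives the robot as it stands.
- The arm moves only by the tool move_arm, never from a script. Its argument "targets" is a list of rows, each an object of numbers: "x", "y", "z": the shift along the world's x, y, z scaled (see below); "wx", "wy", "wz": the turn, a rotation vector about the world's x, y, z scaled (see below). A call has 1 to 20 rows; each row is the pose to reach, as a shift and turn from the pose measured when the call began, turning the shorter way round; what a row does not reach only later rows make up. The controller multiplies each number of a shift by 0.5 m and each number of a turn by pi rad. A row lasts 1/8 s, in which the tool goes at most 62.5 mm and 10.7 degrees, less where a joint would pass 70% of its speed; a pose out of reach is approached as far as the arm can. A call with a number of a shift or a turn outside -1 to 1 is refused whole. A call with a gripper value outside its range is refused whole. "gripper" is the closure, from -1 (fully open) to 1 (shut), set as the call begins (left out, the last holds). The fingers move at their own pace and stop on an object; "grip_force" is the grip in N (left out, the last holds). Time passes only in rows, so rows that repeat a pose let the fingers close. It gives the time, the measured TCP pose, the force and the opening at its end, in the units of the state.
- arm.observe(): the state, without advancing time (a new reading comes with each control period).
- arm.camera(name): name is "scene" or "top" or "wrist"; returns a dict with "frame" (384x512x3 uint8, blue, green, red), "intrinsics" (3x3 intrinsics, pixels), "eye" and "attitude" of the camera in the world. Camera axes: x right, y up, looking along -z (the intrinsics and any distortion apply to the point x, -y, -z); pixel columns grow to the right and rows downward; lengths in m; the calibration is good to about 2 mm. The wrist camera is an equidistant fisheye: a pixel r from the principal point sees the ray r / f radians off the axis. A picture is of the moment at which its call begins. There is no depth.
- arm.hand_in(): hands the job in, once; it reports no verdict.
Trained networks look in the newest picture that a camera, given by its name, has taken for a name from the list of things; names that differ only in an ending like _2 or _b are one class to them, and where a whole thing is asked for, a point or a joint stands for the part that bears it (a point fixed in the world has none). Each returns a list of dicts, best first, with "score" (0 to 1); they miss things now and then, are a little off and sometimes report something else, mostly with a low value. They report only what shows in the picture. A call takes as long as a camera call. They do not tell look-alikes from the thing itself.
- arm.boxes_of(camera, label): "box" ([left, top, width, height] in pixels, round what is visible of it).
- arm.landmark_of(camera, label): "pixel" ([column, row] in pixels: a listed point, or the origin of a listed thing).
The state is a dict: "clock": time; "joints": joint angles; "joint_velocities": joint speeds; "joint_efforts": joint torques, N m; "eef_pos": TCP position; "ee_rot": TCP orientation; "force": force on the tool from outside, world axes, zero at the start; "wrist_torque": the same for the moment, N m; "grip_width": finger opening in m.
Only numpy, scipy, OpenCV 4.12 (cv2) and the standard library are available. Lean on these libraries where they do the work, as an engineer would, in place of code of your own. Each camera call takes 0.05 s, during which the arm holds its last target. There are 200 camera calls.

## Working session

There is one attempt and no reset: what is moved stays moved. The work goes in short steps, Python scripts to look and compute and a tool call to move; the robot and the scene stay as the last step left them, time stands still between calls to the robot, and variables do not carry over. Pictures are saved under pics/ and viewed, about 8 in all and at most 12, crops included, and the job is handed in when it is done.

Besides the shell and the picture viewer there is one more tool, called as name(argument=value, ...), one argument or row to a line, values as JSON. move_arm: Moves the arm, as the interface text tells. Shifts and turns lie within -1 to 1; 1 stands for 0.5 m of shift or pi rad of turn. Its arguments: {"type":"object","properties":{"targets":{"type":"array","items":{"type":"object","properties":{"x":{"type":"number","minimum":-1,"maximum":1},"y":{"type":"number","minimum":-1,"maximum":1},"z":{"type":"number","minimum":-1,"maximum":1},"wx":{"type":"number","minimum":-1,"maximum":1},"wy":{"type":"number","minimum":-1,"maximum":1},"wz":{"type":"number","minimum":-1,"maximum":1}}}},"gripper":{"type":"number"},"grip_force":{"type":"number"}},"required":["targets"]}

```bash
mkdir -p pics; cat > h.py <<'E'
import numpy as np, cv2
from plant import arm
from scipy.spatial.transform import Rotation as R
def ray(c,px):
    K=np.array(c["intrinsics"]);a=np.array(c["attitude"],float)
    M=a if a.shape==(3,3) else R.from_rotvec(a).as_matrix() if a.size==3 else R.from_quat(a).as_matrix()
    return np.array(c["eye"]),M,K
def to_plane(c,px,z):
    e,M,K=ray(c,px)
    d=M@np.array([(px[0]-K[0,2])/K[0,0],-(px[1]-K[1,2])/K[1,1],-1])
    return e+d*(z-e[2])/d[2]
def proj(c,p):
    e,M,K=ray(c,None); q=M.T@(np.array(p)-e)
    return np.array([K[0,2]+K[0,0]*q[0]/-q[2],K[1,2]-K[1,1]*q[1]/-q[2]])
E
python3 - <<'E'
from h import *
s=arm.observe(); print({k:np.round(v,3) for k,v in s.items()})
for n in ("top","scene"):
    c=arm.camera(n); cv2.imwrite(f"pics/{n}0.png",c["frame"]); print(n,c["intrinsics"],c["eye"],c["attitude"],[k for k in c])
    for l,z in [("bed_face",.042),("cover_mid",.036),("stick_mid",.048),("tray",0),("half",0),("jar",0),("bowl",0),("beaker",0),("puck",0)]:
        for d in arm.landmark_of(n,l)[:3]: print(l,round(d["score"],2),np.round(d["pixel"]),np.round(to_plane(c,d["pixel"],z),3))
E
```

```text
{'clock': np.float64(0.0), 'joints': array([ 1.069,  0.418, -0.01 ,  1.614,  0.005,  1.111, -0.053]), 'joint_velocities': array([-0.   ,  0.001, -0.001, -0.002,  0.001,  0.001, -0.001]), 'joint_efforts': array([-0.0000e+00, -8.6445e+01,  6.7900e-01, -4.3490e+01,  1.9000e-02,
        8.0000e-03,  0.0000e+00]), 'eef_pos': array([ 0.278, -0.56 ,  0.231]), 'ee_rot': array([-1.392,  0.864, -0.862]), 'force': array([0.008, 1.37 , 0.213]), 'wrist_torque': array([-0.027,  0.013, -0.01 ]), 'grip_width': np.float64(0.085)}
top [[384.86194773   0.         257.61780864]
 [  0.         384.86194773 199.6020687 ]
 [  0.           0.           1.        ]] [0.42400864 0.08904778 1.09430047] [ 0.05717722 -0.042322   -1.56919102] ['frame', 'intrinsics', 'eye', 'attitude']
bed_face 0.95 [ 99. 208.] [0.468 0.534 0.042]
bed_face 0.87 [284. 191.] [0.514 0.026 0.042]
bed_face 0.77 [196. 302.] [0.213 0.264 0.042]
cover_mid 0.85 [402. 182.] [ 0.539 -0.299  0.036]
stick_mid 0.59 [282. 194.] [0.505 0.032 0.048]
tray 0.78 [190. 185.] [0.536 0.294 0.   ]
half 0.7 [277. 106.] [0.766 0.044 0.   ]
jar 0.67 [239. 1
[... 286 characters left out ...]
828]
 [  0.           0.           1.        ]] [1.0803138  0.55927525 1.18635421] [0.3156855  0.63678052 2.1763885 ] ['frame', 'intrinsics', 'eye', 'attitude']
bed_face 0.88 [353. 163.] [0.227 0.268 0.042]
bed_face 0.59 [232. 184.] [0.516 0.032 0.042]
bed_face 0.55 [391. 275.] [0.473 0.538 0.042]
cover_mid 0.63 [144. 134.] [ 0.545 -0.307  0.036]
stick_mid 0.78 [230. 180.] [0.515 0.022 0.048]
stick_mid 0.64 [229. 174.] [0.499 0.006 0.048]
tray 0.87 [304. 246.] [0.528 0.304 0.   ]
half 0.93 [179. 251.] [0.758 0.044 0.   ]
jar 0.73 [214. 273.] [0.748 0.164 0.   ]
bowl 0.6 [122. 206.] [ 0.76  -0.186  0.   ]
beaker 0.63 [297. 180.] [0.361 0.158 0.   ]
puck 0.66 [222. 145.] [ 0.401 -0.107  0.   ]
```

View pics/top0.png

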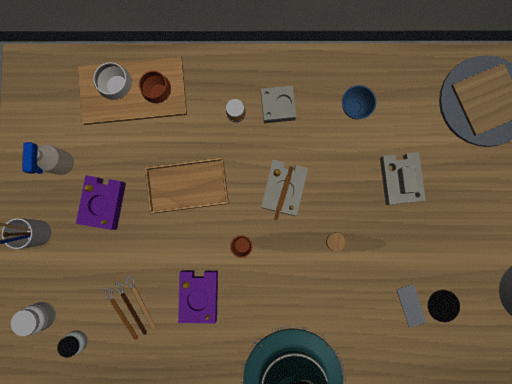

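View pics/scene0.png

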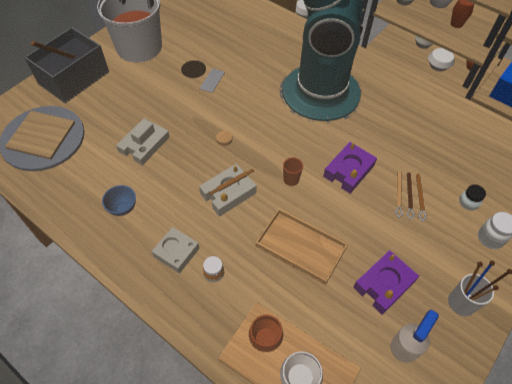

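Bed candidates in the top view are two purple beds at (99,208) and (196,302) and the white one at (284,191). The white one fits: it is plaster, has the stick across it, and isn't purple. The scene view also puts the cover at (402,182) with its rib, and the tray at (188,186). I'll confirm with one enlarged crop.

```bash
python3 - <<'E'
import cv2,numpy as np
f=cv2.imread("pics/top0.png")
a=f[150:225,255:315];b=f[140:215,372:432]
im=np.hstack([cv2.resize(x,None,fx=6.5,fy=6.5,interpolation=cv2.INTER_CUBIC) for x in(a,b)])
im=cv2.convertScaleAbs(im,alpha=1.5)
cv2.imwrite("pics/crop1.png",im);print(im.shape)
E
```

```text
(488, 780, 3)
```

View pics/crop1.png

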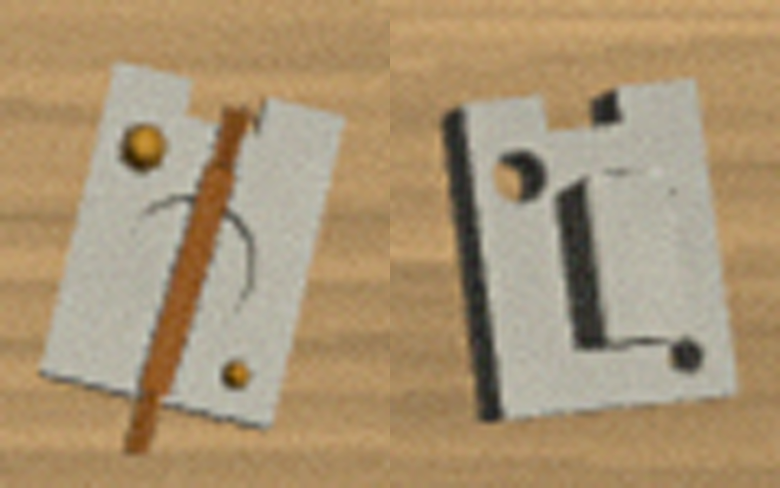

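```bash
cat > fit.py <<'E'
from h import *
from scipy.optimize import least_squares
def fit(c,obj,pix,z0,x0):
    # obj: points in the object's frame (z up from bench z0); fits x,y,yaw
    def P(q): 
        r=R.from_euler('z',q[2]).as_matrix(); return np.array(obj)@r.T+[q[0],q[1],z0]
    f=lambda q:np.concatenate([proj(c,p)-u for p,u in zip(P(q),pix)])
    s=least_squares(f,x0); return s.x,np.abs(s.fun).max()
E
python3 - <<'E'
from fit import *
c=arm.camera("top")
def full(p,o): return np.array([(p[0]+.5)/6.5-.5+o[0],(p[1]+.5)/6.5-.5+o[1]])
Q=lambda z:[(-.06,.05,z),(-.06,-.05,z),(.076,.05,z),(.076,-.05,z)]
bed=[full(p,(255,150)) for p in [(40,375),(270,427),(113,62),(345,118)]]
print("bed",fit(c,Q(.042),bed,0,[.51,.03,0]))
cov=[full(p,(372-60,140)) for p in [(500,420),(737,395),(465,105),(695,80)]]
print("cover",fit(c,Q(.032),cov,0,[.54,-.3,0]))
for p in [(235,110),(135,452)]: print("stick end",to_plane(c,full(p,(255,150)),.048))
# tray rim corners
for p in [(147,166),(224,159),(229,205),(153,213)]: print("tray",to_plane(c,p,.026))
print(R.from_rotvec(arm.observe()["ee_rot"]).as_matrix().round(3))
E
```

```text
bed (array([ 0.5169932 ,  0.0282386 , -0.23366082]), np.float64(0.3412485685260265))
cover (array([ 0.54376789, -0.30579438,  0.10138988]), np.float64(0.3331864643250242))
stick end [0.5812274  0.00847946 0.048     ]
stick end [0.43734464 0.05079947 0.048     ]
tray [0.58598502 0.40958366 0.026     ]
tray [0.60572837 0.19357196 0.026     ]
tray [0.47667812 0.17877031 0.026     ]
tray [0.45421265 0.39026368 0.026     ]
[[ 0.445 -0.     0.896]
 [-0.896  0.     0.445]
 [-0.    -1.    -0.   ]]
```

move_arm(
  targets=[
    {"x": 0.474, "y": 0.98, "z": 0, "wz": 0.762},
    {"x": 0.474, "y": 0.98, "z": 0, "wz": 0.762},
    {"x": 0.474, "y": 0.98, "z": 0, "wz": 0.762},
    {"x": 0.474, "y": 0.98, "z": 0, "wz": 0.762},
    {"x": 0.474, "y": 0.98, "z": 0, "wz": 0.762},
    {"x": 0.474, "y": 0.98, "z": 0, "wz": 0.762},
    {"x": 0.474, "y": 0.98, "z": 0, "wz": 0.762},
    {"x": 0.474, "y": 0.98, "z": 0, "wz": 0.762},
    {"x": 0.474, "y": 0.98, "z": 0, "wz": 0.762},
    {"x": 0.474, "y": 0.98, "z": 0, "wz": 0.762},
    {"x": 0.474, "y": 0.98, "z": 0, "wz": 0.762},
    {"x": 0.474, "y": 0.98, "z": 0, "wz": 0.762},
    {"x": 0.474, "y": 0.98, "z": 0, "wz": 0.762},
    {"x": 0.474, "y": 0.98, "z": 0, "wz": 0.762},
    {"x": 0.474, "y": 0.98, "z": 0, "wz": 0.762},
  ],
  gripper=0.2,
  grip_force=30,
)

```text
invalid input at $.targets[0]: expected keys x, y, z, wx, wy, wz
```

move_arm(
  targets=[
    {"x": 0.474, "y": 0.98, "z": 0, "wx": 0, "wy": 0, "wz": 0.762},
    {"x": 0.474, "y": 0.98, "z": 0, "wx": 0, "wy": 0, "wz": 0.762},
    {"x": 0.474, "y": 0.98, "z": 0, "wx": 0, "wy": 0, "wz": 0.762},
    {"x": 0.474, "y": 0.98, "z": 0, "wx": 0, "wy": 0, "wz": 0.762},
    {"x": 0.474, "y": 0.98, "z": 0, "wx": 0, "wy": 0, "wz": 0.762},
    {"x": 0.474, "y": 0.98, "z": 0, "wx": 0, "wy": 0, "wz": 0.762},
    {"x": 0.474, "y": 0.98, "z": 0, "wx": 0, "wy": 0, "wz": 0.762},
    {"x": 0.474, "y": 0.98, "z": 0, "wx": 0, "wy": 0, "wz": 0.762},
    {"x": 0.474, "y": 0.98, "z": 0, "wx": 0, "wy": 0, "wz": 0.762},
    {"x": 0.474, "y": 0.98, "z": 0, "wx": 0, "wy": 0, "wz": 0.762},
    {"x": 0.474, "y": 0.98, "z": 0, "wx": 0, "wy": 0, "wz": 0.762},
    {"x": 0.474, "y": 0.98, "z": 0, "wx": 0, "wy": 0, "wz": 0.762},
    {"x": 0.474, "y": 0.98, "z": 0, "wx": 0, "wy": 0, "wz": 0.762},
    {"x": 0.474, "y": 0.98, "z": 0, "wx": 0, "wy": 0, "wz": 0.762},
    {"x": 0.474, "y": 0.98, "z": 0, "wx": 0, "wy": 0, "wz": 0.762},
  ],
  gripper=0.2,
  grip_force=30,
)

```text
clock: 2.92
eef_pos: [0.5149, -0.0699, 0.2313]
ee_rot: [-1.333, -0.993, 0.993]
force: [0.0, 0.6, -0.5]
grip_width: 0.0344
```

move_arm(
  targets=[
    {"x": 0, "y": 0.195, "z": -0.04, "wx": 0, "wy": 0, "wz": 0},
    {"x": 0, "y": 0.195, "z": -0.04, "wx": 0, "wy": 0, "wz": 0},
    {"x": 0, "y": 0.195, "z": -0.04, "wx": 0, "wy": 0, "wz": 0},
    {"x": 0, "y": 0.195, "z": -0.04, "wx": 0, "wy": 0, "wz": 0},
  ],
)

```text
clock: 3.42
eef_pos: [0.515, 0.027, 0.2114]
ee_rot: [-1.334, -0.991, 0.991]
force: [0.2, 0.1, -0.2]
grip_width: 0.034
```

```bash
cat >> h.py <<'E'
def wproj(c,p):
    e,M,K=ray(c,None); q=M.T@(np.array(p)-e); v=np.array([q[0],-q[1],-q[2]])
    t=np.arctan2(np.hypot(v[0],v[1]),v[2]); n=v[:2]/max(np.hypot(v[0],v[1]),1e-9)
    return np.array([K[0,2],K[1,2]])+K[0,0]*t*n
def wplane(c,px,z):
    e,M,K=ray(c,None); d=np.array([px[0]-K[0,2],px[1]-K[1,2]]); r=np.hypot(*d); t=r/K[0,0]
    v=np.array([np.sin(t)*d[0]/r,-np.sin(t)*d[1]/r,-np.cos(t)]); v=M@v
    return e+v*(z-e[2])/v[2]
def state():
    s=arm.observe(); M=R.from_rotvec(s["ee_rot"]).as_matrix()
    print("t",round(float(s["clock"]),2),"tcp",s["eef_pos"].round(4) if hasattr(s["eef_pos"],'round') else s["eef_pos"],"jaw",round(np.arctan2(M[1,0],M[0,0]),4),"down",M[:,1].round(4),"F",np.round(s["force"],1),"w",round(float(s["grip_width"]),4),"j",np.round(s["joints"],2))
    return s
E
python3 - <<'E'
from h import *
state(); c=arm.camera("wrist"); cv2.imwrite("pics/w1.png",cv2.resize(c["frame"],None,fx=1.5,fy=1.5)); print(c["intrinsics"],c["eye"],c["attitude"])
E
```

```text
t 3.42 tcp [0.515  0.027  0.2114] jaw 1.2785 down [ 1.e-04 -5.e-04 -1.e+00] F [ 0.2  0.1 -0.2] w 0.034 j [ 0.49  0.32 -0.71  1.89  0.24  1.03  0.95]
[[297.31863964   0.         255.10608273]
 [  0.         297.31863964 191.42788257]
 [  0.           0.           1.        ]] [0.44339733 0.04818546 0.35466604] [-0.25501965 -0.18917136  1.2674156 ]
```

View pics/w1.png

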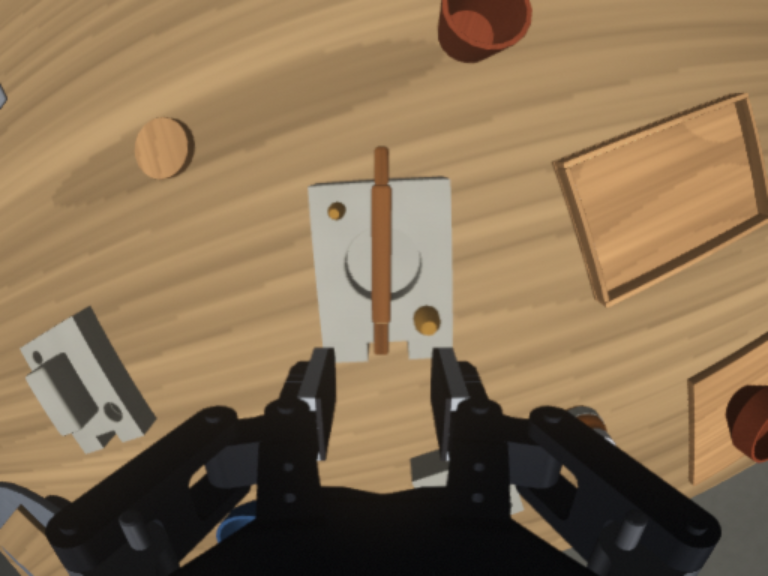

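```bash
cat >> fit.py <<'E'
def wfit(c,obj,pix,z0,x0):
    def P(q): 
        r=R.from_euler('z',q[2]).as_matrix(); return np.array(obj)@r.T+[q[0],q[1],z0]
    f=lambda q:np.concatenate([wproj(c,p)-u for p,u in zip(P(q),pix)])
    s=least_squares(f,x0); return s.x,np.abs(s.fun).max()
E
python3 - <<'E'
from fit import *
c=arm.camera("wrist")
F=lambda p:(np.array(p)+.5)/1.5-.5
for n,p in [("end",(381,148)),("end",(381,354)),("step",(381,186)),("step",(381,323))]: print(n,wplane(c,F(p),.05).round(4))
print("bed",wfit(c,[(-.06,-.05,.042),(-.06,.05,.042),(.076,-.05,.042),(.076,.05,.042)],[F(p) for p in[(309,186),(449,178),(332,361),(453,358)]],0,[.517,.028,-.23]))
print("tray",wfit(c,[(-.065,-.11,.026),(.065,-.11,.026),(-.065,.11,.026)],[F(p) for p in[(555,162),(606,303),(745,95)]],0,[.53,.29,.1]))
s=state();M=R.from_rotvec(s["ee_rot"]).as_matrix()
print("cam in tool",M.T@(np.array(c["eye"])-s["eef_pos"]))
E
```

```text
end [0.4384 0.048  0.05  ]
end [0.5824 0.0042 0.05  ]
step [0.4633 0.0404 0.05  ]
step [0.5583 0.0115 0.05  ]
bed (array([ 0.51905545,  0.02665485, -0.22880504]), np.float64(2.781759300228572))
tray (array([0.53298448, 0.29384059, 0.1197041 ]), np.float64(2.8236085350174847))
t 3.52 tcp [0.5151 0.0265 0.2114] jaw 1.2779 down [ 3.e-04 -5.e-04 -1.e+00] F [-0.7  0.4 -0.8] w 0.0341 j [ 0.49  0.32 -0.71  1.89  0.24  1.03  0.95]
cam in tool [-0.00034057 -0.14330013  0.07470275]
```

move_arm(
  targets=[
    {"x": 0, "y": -0.003, "z": -0.1, "wx": 0, "wy": 0, "wz": 0},
    {"x": 0, "y": -0.003, "z": -0.2, "wx": 0, "wy": 0, "wz": 0},
    {"x": 0, "y": -0.003, "z": -0.28, "wx": 0, "wy": 0, "wz": 0},
    {"x": 0, "y": -0.003, "z": -0.32, "wx": 0, "wy": 0, "wz": 0},
    {"x": 0, "y": -0.003, "z": -0.341, "wx": 0, "wy": 0, "wz": 0},
    {"x": 0, "y": -0.003, "z": -0.341, "wx": 0, "wy": 0, "wz": 0},
    {"x": 0, "y": -0.003, "z": -0.341, "wx": 0, "wy": 0, "wz": 0},
  ],
)

```text
clock: 4.4
eef_pos: [0.5158, 0.025, 0.042]
ee_rot: [-1.335, -0.992, 0.99]
force: [-0.9, 0.1, 0.1]
grip_width: 0.034
```

move_arm(
  targets=[
    {"x": 0, "y": 0, "z": 0, "wx": 0, "wy": 0, "wz": 0},
    {"x": 0, "y": 0, "z": 0, "wx": 0, "wy": 0, "wz": 0},
    {"x": 0, "y": 0, "z": 0, "wx": 0, "wy": 0, "wz": 0},
    {"x": 0, "y": 0, "z": 0, "wx": 0, "wy": 0, "wz": 0},
    {"x": 0, "y": 0, "z": 0, "wx": 0, "wy": 0, "wz": 0},
  ],
  gripper=1,
  grip_force=30,
)

```text
clock: 5.03
eef_pos: [0.5164, 0.0248, 0.043]
ee_rot: [-1.337, -0.993, 0.989]
force: [-2.6, -1.2, 11.2]
grip_width: 0.0131
```

move_arm(
  targets=[
    {"x": 0, "y": 0, "z": 0.06, "wx": 0, "wy": 0, "wz": 0},
    {"x": 0, "y": 0, "z": 0.16, "wx": 0, "wy": 0, "wz": 0},
    {"x": 0, "y": 0, "z": 0.24, "wx": 0, "wy": 0, "wz": 0},
    {"x": 0.031, "y": 0.538, "z": 0.24, "wx": 0, "wy": 0, "wz": -0.372},
    {"x": 0.031, "y": 0.538, "z": 0.24, "wx": 0, "wy": 0, "wz": -0.372},
    {"x": 0.031, "y": 0.538, "z": 0.24, "wx": 0, "wy": 0, "wz": -0.372},
    {"x": 0.031, "y": 0.538, "z": 0.24, "wx": 0, "wy": 0, "wz": -0.372},
    {"x": 0.031, "y": 0.538, "z": 0.24, "wx": 0, "wy": 0, "wz": -0.372},
    {"x": 0.031, "y": 0.538, "z": 0.24, "wx": 0, "wy": 0, "wz": -0.372},
    {"x": 0.031, "y": 0.538, "z": 0.24, "wx": 0, "wy": 0, "wz": -0.372},
    {"x": 0.031, "y": 0.538, "z": 0.24, "wx": 0, "wy": 0, "wz": -0.372},
    {"x": 0.031, "y": 0.538, "z": 0.24, "wx": 0, "wy": 0, "wz": -0.372},
  ],
)

```text
clock: 6.52
eef_pos: [0.5319, 0.2937, 0.1632]
ee_rot: [-1.572, -0.088, 0.087]
force: [-0.4, 0.5, -1.0]
grip_width: 0.0131
```

```bash
python3 - <<'E'
from h import *
state(); c=arm.camera("wrist"); cv2.imwrite("pics/w2.png",cv2.resize(c["frame"],None,fx=1.5,fy=1.5))
E
```

```text
t 6.53 tcp [0.5319 0.2937 0.1632] jaw 0.1114 down [ 5.0e-04 -3.4e-03 -1.0e+00] F [-0.4  0.5 -1. ] w 0.0131 j [-0.2   0.5  -0.47  1.71  0.26  1.   -0.66]
```

View pics/w2.png

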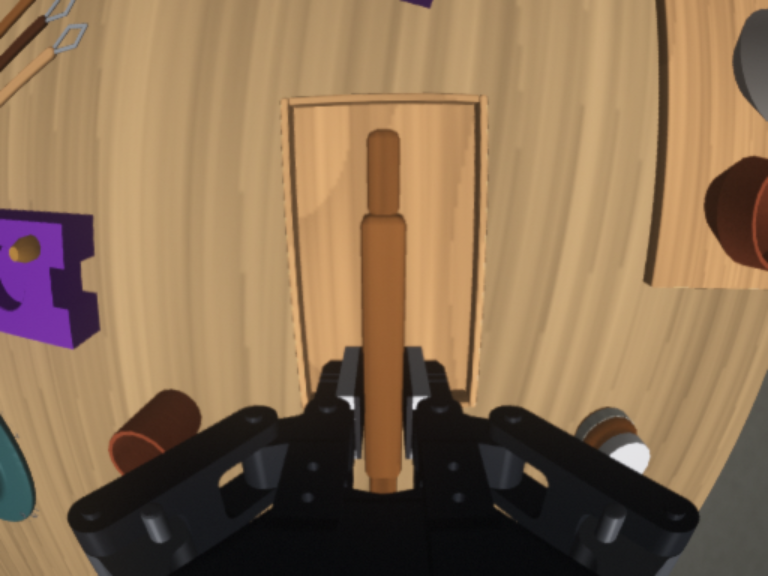

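```bash
python3 - <<'E'
from fit import *
c=arm.camera("wrist"); s=state()
F=lambda p:(np.array(p)+.5)/1.5-.5
for n,p in [("endfar",(383,130)),("stepfar",(383,214)),("stepnear",(381,478)),("endnear",(380,492))]:
  for z in (.16,.175): 
    q=wplane(c,F(p),z); print(n,z,q.round(4),"along",round(float((q-s["eef_pos"])[:2]@[-np.sin(.11),np.cos(.11)]),4))
print("tray",wfit(c,[(-.065,-.11,.026),(.065,-.11,.026),(-.065,.11,.026),(.065,.11,.026)],[F(p) for p in[(303,404),(472,404),(282,99),(487,97)]],0,[.53,.29,.1]))
E
```

```text
t 6.62 tcp [0.532  0.2937 0.1631] jaw 0.1103 down [ 4.0e-04 -3.4e-03 -1.0e+00] F [ 0.3 -0.7 -0. ] w 0.0129 j [-0.2   0.5  -0.47  1.71  0.26  1.   -0.66]
endfar 0.16 [0.5225 0.3756 0.16  ] along 0.0824
endfar 0.175 [0.5225 0.3748 0.175 ] along 0.0816
stepfar 0.16 [0.5255 0.348  0.16  ] along 0.0548
stepfar 0.175 [0.5253 0.3501 0.175 ] along 0.0568
stepnear 0.16 [0.5367 0.2385 0.16  ] along -0.0554
stepnear 0.175 [0.5353 0.2517 0.175 ] along -0.0421
endnear 0.16 [0.5372 0.23   0.16  ] along -0.0639
endnear 0.175 [0.5357 0.2441 0.175 ] along -0.0497
tray (array([0.53335468, 0.29769158, 0.11975309]), np.float64(3.2245010393706366))
```

move_arm(
  targets=[
    {"x": 0.002, "y": 0.004, "z": -0.1, "wx": 0, "wy": 0, "wz": 0},
    {"x": 0.002, "y": 0.004, "z": -0.2, "wx": 0, "wy": 0, "wz": 0},
    {"x": 0.002, "y": 0.004, "z": -0.26, "wx": 0, "wy": 0, "wz": 0},
    {"x": 0.002, "y": 0.004, "z": -0.29, "wx": 0, "wy": 0, "wz": 0},
    {"x": 0.002, "y": 0.004, "z": -0.308, "wx": 0, "wy": 0, "wz": 0},
    {"x": 0.002, "y": 0.004, "z": -0.311, "wx": 0, "wy": 0, "wz": 0},
    {"x": 0.002, "y": 0.004, "z": -0.311, "wx": 0, "wy": 0, "wz": 0},
  ],
)

```text
clock: 7.5
eef_pos: [0.5334, 0.2959, 0.0085]
ee_rot: [-1.572, -0.088, 0.086]
force: [0.7, -0.7, 0.6]
grip_width: 0.0132
```

move_arm(
  targets=[
    {"x": 0, "y": 0, "z": 0, "wx": 0, "wy": 0, "wz": 0},
    {"x": 0, "y": 0, "z": 0, "wx": 0, "wy": 0, "wz": 0},
    {"x": 0, "y": 0, "z": 0, "wx": 0, "wy": 0, "wz": 0},
    {"x": 0, "y": 0, "z": 0, "wx": 0, "wy": 0, "wz": 0},
  ],
  gripper=0.1,
)

```text
clock: 8.0
eef_pos: [0.5335, 0.296, 0.0086]
ee_rot: [-1.572, -0.088, 0.086]
force: [-0.1, 1.0, 0.2]
grip_width: 0.0385
```

move_arm(
  targets=[
    {"x": 0, "y": 0, "z": 0.08, "wx": 0, "wy": 0, "wz": 0},
    {"x": 0, "y": 0, "z": 0.2, "wx": 0, "wy": 0, "wz": 0},
    {"x": 0, "y": 0, "z": 0.32, "wx": 0, "wy": 0, "wz": 0},
    {"x": -0.031, "y": -0.538, "z": 0.42, "wx": 0, "wy": 0, "wz": 0.392},
    {"x": -0.031, "y": -0.538, "z": 0.42, "wx": 0, "wy": 0, "wz": 0.392},
    {"x": -0.031, "y": -0.538, "z": 0.42, "wx": 0, "wy": 0, "wz": 0.392},
    {"x": -0.031, "y": -0.538, "z": 0.42, "wx": 0, "wy": 0, "wz": 0.392},
    {"x": -0.031, "y": -0.538, "z": 0.42, "wx": 0, "wy": 0, "wz": 0.392},
    {"x": -0.031, "y": -0.538, "z": 0.42, "wx": 0, "wy": 0, "wz": 0.392},
    {"x": -0.031, "y": -0.538, "z": 0.42, "wx": 0, "wy": 0, "wz": 0.392},
    {"x": -0.031, "y": -0.538, "z": 0.42, "wx": 0, "wy": 0, "wz": 0.392},
    {"x": -0.031, "y": -0.538, "z": 0.42, "wx": 0, "wy": 0, "wz": 0.392},
    {"x": -0.031, "y": -0.538, "z": 0.42, "wx": 0, "wy": 0, "wz": 0.392},
  ],
  gripper=-1,
)

```text
clock: 9.62
eef_pos: [0.5179, 0.0271, 0.2186]
ee_rot: [-1.311, -1.04, 1.035]
force: [0.1, -0.3, 0.1]
grip_width: 0.0853
```

```bash
python3 - <<'E'
from h import *
state(); c=arm.camera("wrist"); cv2.imwrite("pics/w3_raw.png",c["frame"])
np.savez("w3.npz",K=c["intrinsics"],e=c["eye"],a=c["attitude"])
f=c["frame"]; a=cv2.resize(f[90:250,180:340],None,fx=3.7,fy=3.7,interpolation=cv2.INTER_CUBIC)
cv2.imwrite("pics/w3.png",a); print(a.shape)
t=arm.camera("top"); print("stick seen",[(round(d["score"],2),to_plane(t,d["pixel"],.011).round(3)) for d in arm.landmark_of("top","stick_mid")[:2]])
E
```

```text
t 9.62 tcp [0.5179 0.0271 0.2186] jaw 1.3395 down [ 3.2e-03  4.0e-04 -1.0e+00] F [ 0.1 -0.3  0.1] w 0.0853 j [ 0.46  0.3  -0.68  1.87  0.22  1.04  1.03]
(592, 592, 3)
stick seen [(0.6, array([0.531, 0.308, 0.011]))]
```

View pics/w3.png

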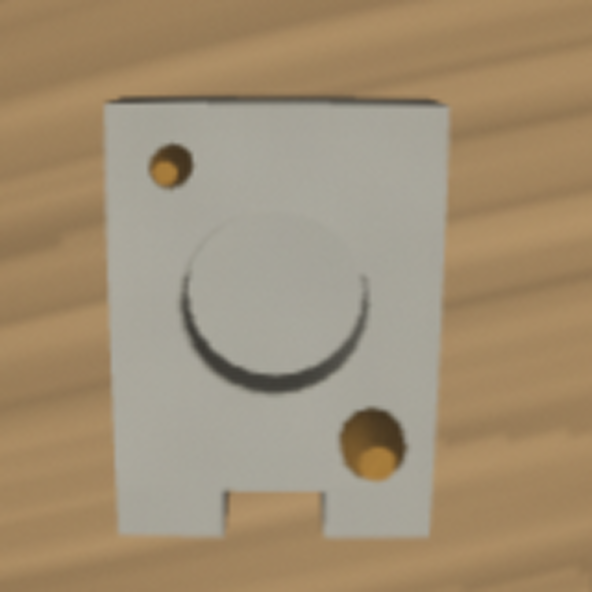

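```bash
python3 - <<'E'
from fit import *
d=np.load("w3.npz"); c=dict(intrinsics=d["K"],eye=d["e"],attitude=d["a"])
F=lambda p:(np.array(p)+.5)/3.7-.5+[180,90]
h=.042
obj=[(-.06,-.05,h),(-.06,.05,h),(.076,-.05,h),(.076,.05,h),(.076,-.016,h),(.076,.016,h),(.06,-.016,h),(.06,.016,h),(-.042,-.03,.064),(.042,.03,.064)]
pix=[F(p) for p in[(105,103),(448,105),(119,534),(430,537),(222,536),(325,537),(225,490),(323,490),(165,173),(377,463)]]
for n in (8,10):
    q,m=wfit(c,obj[:n],pix[:n],0,[.518,.027,-.23]); print(q.round(4),round(m,2))
r=R.from_euler('z',q[2]).as_matrix()
for o,p in zip(obj,pix): print(np.round(wproj(c,r@np.array(o)+[q[0],q[1],0])-p,2))
def f(v): # free height too
    r=R.from_euler('z',v[2]).as_matrix(); return np.concatenate([wproj(c,r@np.array(o)+[v[0],v[1],v[3]])-p for o,p in zip(obj,pix)])
print(least_squares(f,[*q,0]).x.round(4))
E
```

```text
[ 0.5186  0.0255 -0.2394] 0.54
[ 0.5185  0.0255 -0.239 ] 0.54
[-0.23  0.24]
[0.16 0.26]
[-0.01 -0.  ]
[-0.33 -0.33]
[ 0.54 -0.13]
[-0.35 -0.24]
[-0.44 -0.06]
[0.49 0.11]
[ 0.12 -0.04]
[0.01 0.06]
[ 5.184e-01  2.550e-02 -2.390e-01  5.000e-04]
```

move_arm(
  targets=[
    {"x": 0.052, "y": -0.666, "z": 0, "wx": 0, "wy": 0, "wz": 0.106},
    {"x": 0.052, "y": -0.666, "z": 0, "wx": 0, "wy": 0, "wz": 0.106},
    {"x": 0.052, "y": -0.666, "z": 0, "wx": 0, "wy": 0, "wz": 0.106},
    {"x": 0.052, "y": -0.666, "z": 0, "wx": 0, "wy": 0, "wz": 0.106},
    {"x": 0.052, "y": -0.666, "z": 0, "wx": 0, "wy": 0, "wz": 0.106},
    {"x": 0.052, "y": -0.666, "z": 0, "wx": 0, "wy": 0, "wz": 0.106},
    {"x": 0.052, "y": -0.666, "z": 0, "wx": 0, "wy": 0, "wz": 0.106},
    {"x": 0.052, "y": -0.666, "z": 0, "wx": 0, "wy": 0, "wz": 0.106},
    {"x": 0.052, "y": -0.666, "z": 0, "wx": 0, "wy": 0, "wz": 0.106},
  ],
)

```text
clock: 10.9
eef_pos: [0.5442, -0.3047, 0.2188]
ee_rot: [-1.159, -1.289, 1.284]
force: [0.0, 0.3, 0.6]
grip_width: 0.0852
```

```bash
python3 - <<'E'
from h import *
state(); c=arm.camera("wrist"); cv2.imwrite("pics/w4_raw.png",c["frame"])
np.savez("w4.npz",K=c["intrinsics"],e=c["eye"],a=c["attitude"])
f=c["frame"]; a=cv2.resize(f[90:250,180:340],None,fx=3.7,fy=3.7,interpolation=cv2.INTER_CUBIC)
t=arm.camera("top")["frame"][150:222,140:236]
t=cv2.resize(t,(200,150),interpolation=cv2.INTER_CUBIC); b=np.zeros((592,200,3),np.uint8); b[:150]=t
cv2.imwrite("pics/w4.png",np.hstack([a,b]))
E
```

```text
t 10.9 tcp [ 0.5442 -0.3047  0.2188] jaw 1.6755 down [ 0.003   0.0014 -1.    ] F [0.  0.3 0.6] w 0.0852 j [ 0.9   0.49 -0.59  1.62  0.29  1.12  1.91]
```

View pics/w4.png

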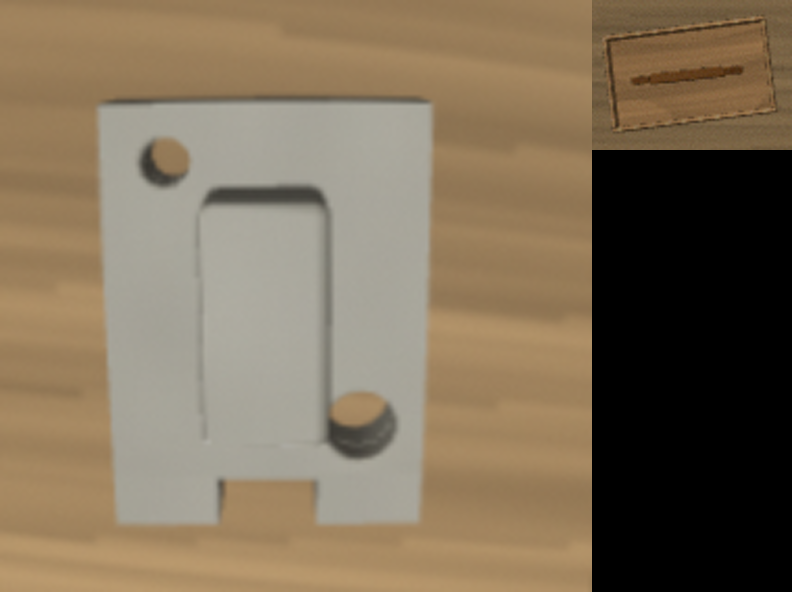

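```bash
python3 - <<'E'
from fit import *
d=np.load("w4.npz"); c=dict(intrinsics=d["K"],eye=d["e"],attitude=d["a"])
F=lambda p:(np.array(p)+.5)/3.7-.5+[180,90]
h=.032
obj=[(-.06,-.05,h),(-.06,.05,h),(.076,-.05,h),(.076,.05,h),(.076,-.016,h),(.076,.016,h),(.06,-.016,h),(.06,.016,h),(-.042,-.03,h),(.042,.03,h)]
pix=[F(p) for p in[(98,102),(432,102),(117,523),(420,523),(219,523),(317,523),(221,479),(316,479),(164,161),(362,425)]]
for n in (8,10):
    q,m=wfit(c,obj[:n],pix[:n],0,[.544,-.305,.1]); print(q.round(4),round(m,2))
def f(v):
    r=R.from_euler('z',v[2]).as_matrix(); return np.concatenate([wproj(c,r@np.array(o)+[v[0],v[1],v[3]])-p for o,p in zip(obj,pix)])
print(least_squares(f,[*q,0]).x.round(4))
# in tool frames
def rel(q,tcp,jaw): y=jaw-np.pi/2; r=R.from_euler('z',-y).as_matrix()[:2,:2]; return r@(np.array(q[:2])-tcp),q[2]-y
print("cover in tool",rel(q,[.5442,-.3047],1.6755)); print("bed in tool",rel([.5185,.0255,-.239],[.5179,.0271],1.3395))
E
```

```text
[ 0.5457 -0.3086  0.107 ] 0.68
[ 0.5456 -0.3087  0.1079] 0.7
[ 0.5452 -0.3087  0.1078  0.0014]
cover in tool (array([ 0.00100243, -0.00411477]), np.float64(0.0031475175794622584))
bed in tool (array([ 0.00095081, -0.00141985]), -0.007703673205103345)
```

move_arm(
  targets=[
    {"x": 0.003, "y": -0.008, "z": -0.1, "wx": 0, "wy": 0, "wz": 0.001},
    {"x": 0.003, "y": -0.008, "z": -0.2, "wx": 0, "wy": 0, "wz": 0.001},
    {"x": 0.003, "y": -0.008, "z": -0.28, "wx": 0, "wy": 0, "wz": 0.001},
    {"x": 0.003, "y": -0.008, "z": -0.33, "wx": 0, "wy": 0, "wz": 0.001},
    {"x": 0.003, "y": -0.008, "z": -0.361, "wx": 0, "wy": 0, "wz": 0.001},
    {"x": 0.003, "y": -0.008, "z": -0.361, "wx": 0, "wy": 0, "wz": 0.001},
    {"x": 0.003, "y": -0.008, "z": -0.361, "wx": 0, "wy": 0, "wz": 0.001},
  ],
)

```text
clock: 11.88
eef_pos: [0.5463, -0.3092, 0.0394]
ee_rot: [-1.159, -1.291, 1.286]
force: [0.0, 0.1, 0.2]
grip_width: 0.0856
```

move_arm(
  targets=[
    {"x": 0, "y": 0, "z": 0, "wx": 0, "wy": 0, "wz": 0},
    {"x": 0, "y": 0, "z": 0, "wx": 0, "wy": 0, "wz": 0},
    {"x": 0, "y": 0, "z": 0, "wx": 0, "wy": 0, "wz": 0},
    {"x": 0, "y": 0, "z": 0, "wx": 0, "wy": 0, "wz": 0},
    {"x": 0, "y": 0, "z": 0, "wx": 0, "wy": 0, "wz": 0},
    {"x": 0, "y": 0, "z": 0, "wx": 0, "wy": 0, "wz": 0},
  ],
  gripper=1,
  grip_force=80,
)

```text
clock: 12.62
eef_pos: [0.5465, -0.3094, 0.04]
ee_rot: [-1.16, -1.291, 1.286]
force: [-1.3, 0.6, 7.2]
grip_width: 0.0351
```

```bash
python3 -c "
from h import *
state()"
```

```text
t 12.62 tcp [ 0.5465 -0.3094  0.04  ] jaw 1.6782 down [ 0.0048  0.     -1.    ] F [-1.3  0.6  7.2] w 0.0351 j [ 0.83  0.71 -0.5   1.72  0.43  0.82  1.81]
```

move_arm(
  targets=[
    {"x": 0, "y": 0, "z": 0.05, "wx": 0, "wy": 0, "wz": 0},
    {"x": 0, "y": 0, "z": 0.12, "wx": 0, "wy": 0, "wz": 0},
    {"x": 0, "y": 0, "z": 0.2, "wx": 0, "wy": 0, "wz": 0},
    {"x": -0.01, "y": 0.08, "z": 0.26, "wx": 0, "wy": 0, "wz": -0.02},
    {"x": -0.02, "y": 0.18, "z": 0.26, "wx": 0, "wy": 0, "wz": -0.04},
    {"x": -0.03, "y": 0.28, "z": 0.26, "wx": 0, "wy": 0, "wz": -0.06},
    {"x": -0.04, "y": 0.38, "z": 0.26, "wx": 0, "wy": 0, "wz": -0.08},
    {"x": -0.05, "y": 0.48, "z": 0.26, "wx": 0, "wy": 0, "wz": -0.1},
    {"x": -0.055, "y": 0.58, "z": 0.26, "wx": 0, "wy": 0, "wz": -0.11},
    {"x": -0.055, "y": 0.64, "z": 0.26, "wx": 0, "wy": 0, "wz": -0.11},
    {"x": -0.055, "y": 0.669, "z": 0.26, "wx": 0, "wy": 0, "wz": -0.11},
    {"x": -0.055, "y": 0.669, "z": 0.26, "wx": 0, "wy": 0, "wz": -0.11},
    {"x": -0.055, "y": 0.669, "z": 0.26, "wx": 0, "wy": 0, "wz": -0.11},
    {"x": -0.055, "y": 0.669, "z": 0.26, "wx": 0, "wy": 0, "wz": -0.11},
  ],
)

```text
clock: 14.38
eef_pos: [0.519, 0.0239, 0.1699]
ee_rot: [-1.317, -1.033, 1.03]
force: [-0.6, -0.3, -5.8]
grip_width: 0.0353
```

```bash
python3 - <<'E'
from h import *
state(); c=arm.camera("wrist"); cv2.imwrite("pics/w5_raw.png",c["frame"])
np.savez("w5.npz",K=c["intrinsics"],e=c["eye"],a=c["attitude"])
f=c["frame"]; cv2.imwrite("pics/w5.png",cv2.resize(f[80:320,130:380],None,fx=2.4,fy=2.4,interpolation=cv2.INTER_CUBIC))
E
```

```text
t 14.38 tcp [0.519  0.0239 0.1699] jaw 1.331 down [ 0.0042 -0.0019 -1.    ] F [-0.6 -0.3 -5.8] w 0.0353 j [ 0.42  0.36 -0.63  1.92  0.26  0.94  0.99]
```

View pics/w5.png

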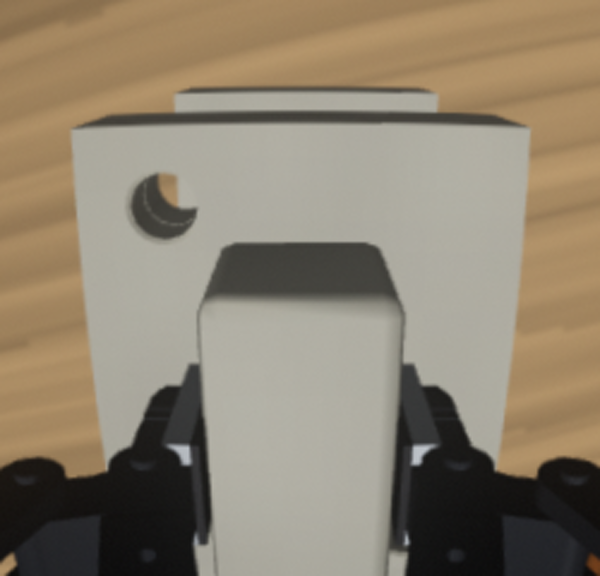

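```bash
python3 - <<'E'
from fit import *
d=np.load("w5.npz"); c=dict(intrinsics=d["K"],eye=d["e"],attitude=d["a"])
F=lambda p:(np.array(p)+.5)/2.4-.5+[130,80]
zc=.1699-.008
q,m=wfit(c,[(-.06,-.05,0),(-.06,.05,0),(-.042,-.03,0)],[F(p) for p in[(73,129),(528,129),(164,206)]],zc,[.52,.025,-.24]); print("cover",q.round(4),m)
b,m=wfit(c,[(-.06,-.05,0),(-.06,.05,0)],[F(p) for p in[(176,95),(437,95)]],.042,[.52,.025,-.24]); print("bed",b.round(4),m)
tcp=np.array([.519,.0239]);y=1.331-np.pi/2
r=R.from_euler('z',-y).as_matrix()[:2,:2]
print("cover in tool",(r@(q[:2]-tcp)).round(4),q[2]-y,"bed in tool",(r@(b[:2]-tcp)).round(4),b[2]-y,"bed w3 in tool",(r@(np.array([.5185,.0255])-tcp)).round(4))
E
```

```text
cover [ 0.5185  0.0234 -0.2421] 0.5731013948527561
bed [ 0.5192  0.0256 -0.2397] 0.35050512542062506
cover in tool [-0.0004 -0.0006] -0.002323069021688634 bed in tool [-0.0002  0.0017] 0.00010628258378131417 bed w3 in tool [-0.0009  0.0014]
```

move_arm(
  targets=[
    {"x": 0.001, "y": 0.0036, "z": -0.05, "wx": 0, "wy": 0, "wz": 0},
    {"x": 0.001, "y": 0.0036, "z": -0.1, "wx": 0, "wy": 0, "wz": 0},
    {"x": 0.001, "y": 0.0036, "z": -0.12, "wx": 0, "wy": 0, "wz": 0},
    {"x": 0.001, "y": 0.0036, "z": -0.12, "wx": 0, "wy": 0, "wz": 0},
    {"x": 0.001, "y": 0.0036, "z": -0.12, "wx": 0, "wy": 0, "wz": 0},
  ],
)

```text
clock: 15.05
eef_pos: [0.5201, 0.0259, 0.1108]
ee_rot: [-1.318, -1.034, 1.029]
force: [0.5, 0.1, -5.3]
grip_width: 0.0351
```

```bash
python3 -c "
from h import *
state()"
```

```text
t 15.05 tcp [0.5201 0.0259 0.1108] jaw 1.3311 down [ 0.0055 -0.0018 -1.    ] F [ 0.5  0.1 -5.3] w 0.0351 j [ 0.37  0.45 -0.59  1.96  0.34  0.82  0.93]
```

move_arm(
  targets=[
    {"x": -0.0014, "y": 0, "z": -0.008, "wx": 0, "wy": 0, "wz": 0},
    {"x": -0.0014, "y": 0, "z": -0.016, "wx": 0, "wy": 0, "wz": 0},
    {"x": -0.0014, "y": 0, "z": -0.024, "wx": 0, "wy": 0, "wz": 0},
    {"x": -0.0014, "y": 0, "z": -0.032, "wx": 0, "wy": 0, "wz": 0},
    {"x": -0.0014, "y": 0, "z": -0.032, "wx": 0, "wy": 0, "wz": 0},
  ],
)

```text
clock: 15.68
eef_pos: [0.5192, 0.0259, 0.0944]
ee_rot: [-1.318, -1.034, 1.029]
force: [-0.1, -0.4, -6.4]
grip_width: 0.0348
```

move_arm(
  targets=[
    {"x": 0, "y": 0, "z": -0.004, "wx": 0, "wy": 0, "wz": 0},
    {"x": 0, "y": 0, "z": -0.008, "wx": 0, "wy": 0, "wz": 0},
    {"x": 0, "y": 0, "z": -0.012, "wx": 0, "wy": 0, "wz": 0},
    {"x": 0, "y": 0, "z": -0.016, "wx": 0, "wy": 0, "wz": 0},
    {"x": 0, "y": 0, "z": -0.016, "wx": 0, "wy": 0, "wz": 0},
  ],
)

```text
clock: 16.3
eef_pos: [0.5191, 0.0259, 0.0863]
ee_rot: [-1.317, -1.034, 1.029]
force: [-0.0, 0.1, -5.9]
grip_width: 0.0351
```

move_arm(
  targets=[
    {"x": 0, "y": 0, "z": -0.002, "wx": 0, "wy": 0, "wz": 0},
    {"x": 0, "y": 0, "z": -0.004, "wx": 0, "wy": 0, "wz": 0},
    {"x": 0, "y": 0, "z": -0.006, "wx": 0, "wy": 0, "wz": 0},
    {"x": 0, "y": 0, "z": -0.008, "wx": 0, "wy": 0, "wz": 0},
    {"x": 0, "y": 0, "z": -0.008, "wx": 0, "wy": 0, "wz": 0},
    {"x": 0, "y": 0, "z": -0.008, "wx": 0, "wy": 0, "wz": 0},
  ],
)

```text
clock: 17.05
eef_pos: [0.5191, 0.0259, 0.0823]
ee_rot: [-1.317, -1.034, 1.029]
force: [0.1, 0.4, -6.6]
grip_width: 0.0352
```

```bash
python3 -c "
from h import *
state()"
```

```text
t 17.05 tcp [0.5191 0.0259 0.0823] jaw 1.3312 down [ 0.0046 -0.0017 -1.    ] F [ 0.1  0.4 -6.6] w 0.0352 j [ 0.35  0.49 -0.56  1.98  0.38  0.77  0.9 ]
```

move_arm(
  targets=[
    {"x": 0, "y": 0, "z": -0.001, "wx": 0, "wy": 0, "wz": 0},
    {"x": 0, "y": 0, "z": -0.002, "wx": 0, "wy": 0, "wz": 0},
    {"x": 0, "y": 0, "z": -0.002, "wx": 0, "wy": 0, "wz": 0},
  ],
)

```text
clock: 17.42
eef_pos: [0.5192, 0.0259, 0.082]
ee_rot: [-1.318, -1.034, 1.03]
force: [-8.2, -2.1, 13.2]
grip_width: 0.0349
```

move_arm(
  targets=[
    {"x": 0, "y": 0, "z": -0.001, "wx": 0, "wy": 0, "wz": 0},
    {"x": 0, "y": 0, "z": -0.002, "wx": 0, "wy": 0, "wz": 0},
    {"x": 0, "y": 0, "z": -0.002, "wx": 0, "wy": 0, "wz": 0},
  ],
)

```text
clock: 17.8
eef_pos: [0.5192, 0.0259, 0.082]
ee_rot: [-1.319, -1.033, 1.03]
force: [-11.6, -2.0, 20.4]
grip_width: 0.0351
```

move_arm(
  targets=[
    {"x": -0.0006, "y": 0, "z": -0.0013, "wx": 0, "wy": 0, "wz": 0},
    {"x": -0.0006, "y": 0, "z": -0.0013, "wx": 0, "wy": 0, "wz": 0},
    {"x": -0.0006, "y": 0, "z": -0.0013, "wx": 0, "wy": 0, "wz": 0},
    {"x": -0.0006, "y": 0, "z": -0.0013, "wx": 0, "wy": 0, "wz": 0},
  ],
)

```text
clock: 18.3
eef_pos: [0.5192, 0.0259, 0.082]
ee_rot: [-1.32, -1.034, 1.03]
force: [-5.8, -2.6, 9.6]
grip_width: 0.0347
```

```bash
python3 - <<'E'
from fit import *
s=state(); print(s["wrist_torque"])
c=arm.camera("wrist"); cv2.imwrite("pics/w6_raw.png",c["frame"]); s2=arm.camera("scene"); np.savez("w6.npz",K=c["intrinsics"],e=c["eye"],a=c["attitude"])
a=cv2.resize(c["frame"][80:320,130:380],(500,480),interpolation=cv2.INTER_CUBIC)
b=cv2.resize(s2["frame"][140:240,180:280],(300,300),interpolation=cv2.INTER_CUBIC); t=cv2.resize(s2["frame"][205:285,250:350],(300,180))
cv2.imwrite("pics/w6.png",np.hstack([a,np.vstack([b,t])])); state()
E
```

```text
t 18.3 tcp [0.5192 0.0259 0.082 ] jaw 1.3311 down [ 0.0059 -0.0034 -1.    ] F [-5.8 -2.6  9.6] w 0.0347 j [ 0.35  0.49 -0.56  1.98  0.38  0.77  0.89]
[0.17998667 1.08125712 0.06378298]
t 18.4 tcp [0.5192 0.0259 0.082 ] jaw 1.331 down [ 0.0059 -0.0034 -1.    ] F [-6.2 -1.5  9.5] w 0.0351 j [ 0.35  0.49 -0.56  1.98  0.38  0.77  0.89]
```

View pics/w6.png

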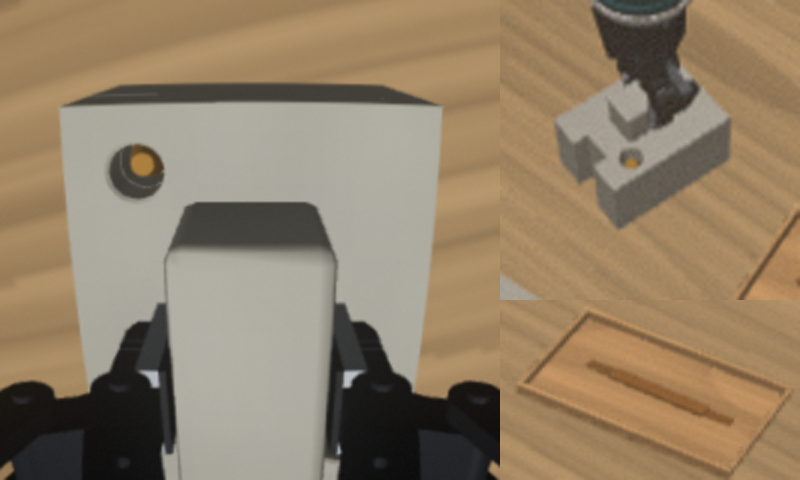

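The wrist view shows the thin dowel (141,162) centred in the narrow hole. The scene view shows the cover flush on the bed with no gap, the thick dowel tip in the wide hole (630,160), and the stick flat in the tray. The force is steady at Fz = +9.5 N, plus about 6 N of weight, so about 15.5 N on the bed. I'm handing in now.

```bash
python3 -c "
from h import *
state(); print(arm.hand_in())"
```

```text
t 18.4 tcp [0.5192 0.0259 0.082 ] jaw 1.331 down [ 0.0059 -0.0034 -1.    ] F [-6.2 -1.5  9.5] w 0.0351 j [ 0.35  0.49 -0.56  1.98  0.38  0.77  0.89]
the job is handed in; nothing more can be done
None
```

I put the stick in the tray, set the cover on the white bed's dowels, and handed the job in at 18.4 s with the arm still gripping and pressing. No verdict was reported.

- **Stick:** it was laid along the tray's long side and released. The last scene picture shows it flat on the floor and wholly inside.
- **Cover:** I gripped it by the rib at 80 N and lowered it with no sign of contact until the faces met. The tool height at closing was 82 mm, exactly as expected for a closed mould. The pictures show no gap on the visible sides, and both dowels in their holes.
- **Press:** the steady upward force on the tool was 9.5 N. With about 6 N of cover weight, that is roughly 15.5 N on the bed.
- **Not perfect:** a sideways force of about 6 N and a wrist moment of about 1.1 N m remained, probably from a tool tilt of about 0.007 rad. While pressing, the force on the bed briefly reached about 26 N (the limit is 70 N), and I backed it off.
- **Not checked:** I didn't measure the cover's final pose again by camera, or the bystanders' positions. No contact with any bystander was seen or felt.

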